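Tare the carton and run a label

TASK

At the packing bench, press the round tare key on the bench scale all the way down and let it up again, then turn the label printer on by pushing the raised, ribbed far end of the switch box's rocker fully down, and after that press the printer's long feed key all the way down and release it. Only touch, do not pick up: leave the square scale keys and the printer's small round key alone, and leave the carton on the scale and all the other things on the bench where they are.

Things in the scene. Friction and masses are not known exactly. Their poses are not given: they have to be found in the camera images.
- scale: bench scale, fixed to the table: white case with a dark key strip at the front and a steel platform behind, 250 x 205 x 50 mm (x, y, z). Origin under its centre; its x axis points away from the keys, z up. It may stand left, middle or right, turned up to 0.25 rad. An open carton 60 mm tall stands on the platform.
- tare_top (a point): centre of the top face of the scale's round tare key, light grey, 24 mm across, at scale frame (-93, 0, 54) mm; it moves with the key. It stands 8 mm proud of the dark strip and goes 6 mm straight down on a spring (1 N to start, 4 N at the bottom), and springs back. Two square 20 mm keys stand 60 mm to either side of it.
- tare (a joint): travel of the round tare key in m: 0 up, 0.006 fully down
- unit_key (a joint): travel of the square scale key at +y of the tare key, m, 0 up, 0.006 down; not to be pressed
- mode_key (a joint): travel of the square scale key at -y of the tare key, m, 0 up, 0.006 down; not to be pressed
- switchbox: white switch box, fixed to the table, 130 x 90 x 38 mm (x, y, z) with one wide light grey rocker (80 mm long along x, 44 mm wide) on top, a low rib across one end. Origin under its centre; its x axis points to the rocker's ribbed (ON) end, away from the robot; z up. It may stand left, middle or right, turned up to 0.3 rad. A tape roll and a box knife lie some 90 mm to its sides, and a tumbler 118 mm tall stands about 160 mm behind it.
- rocker_press (a point): place to push on the rocker: on its top face, 28 mm beyond the pivot towards the ribbed end; it moves with the rocker. About 56 mm above the table when off, 48 mm when fully on. The pivot is a level axle along the box's y axis, over its centre, 48 mm above the table.
- rocker (a joint): rocker angle in rad: 0 off (ribbed far end raised), 0.30 fully on (ribbed end down, against its stop). Stiff friction of 0.03 N m, no spring: it stays where it is left.
- printer: dark desktop label printer, fixed to the table, 220 x 180 x 170 mm (x, y, z). Origin under its centre; its x axis points from the front, where the keys are, to the back; z up. The keys are on the front shoulder 145 mm high; the lid behind it begins 38 mm behind the feed key's centre and is 170 mm high, with a roll of labels 50 mm tall lying on it. It may stand left, middle or right, turned up to 0.25 rad.
- feed_top (a point): centre of the top face of the printer's long feed key, light grey, 20 x 56 mm (long along y), at printer frame (-76, 22, 153) mm; it moves with the key. It stands 8 mm proud and goes 6 mm straight down on a spring (1 N to start, 4 N at the bottom), and springs back. The small round key (18 mm) stands 72 mm to its -y side.
- feed (a joint): travel of the long feed key in m: 0 up, 0.006 fully down
- pause_key (a joint): travel of the printer's small round key, m, 0 up, 0.006 down; not to be pressed
- carton: open cardboard carton 130 x 140 x 60 mm standing loose on the scale's platform; stays there. Origin under its centre
- tape_roll: loose roll of tape lying flat beside the switch box, 74 mm across, 25 mm tall; origin under its centre
- box_knife: loose black box knife beside the switch box, 155 x 22 x 16 mm, its blade to +x; origin under its handle's centre
- tumbler: loose steel tumbler with a white lid, behind the switch box, 72 mm across, 118 mm tall; origin under its centre
- label_roll: loose roll of labels lying on the printer's lid, 76 mm across, 50 mm tall; origin under its centre
- tape_gun: loose tape dispenser with a roll, near the robot on its left, 210 mm long, 50 mm wide, 76 mm tall; origin under its plate's centre
- scanner: loose hand scanner lying near the robot on its right, 180 x 70 x 34 mm; origin under it

How it is judged (in metres and radians):
On the way, in this order (a step that is already met when the one before it is completed fails the run):
1. the scale's round tare key is pressed down (value of joint tare above 0.0042 m), for 0.05 s.
2. the rocker is pushed over to on, with the tare key up again (value of joint rocker above 0.25 rad and value of joint tare below 0.0015 m), for 0.1 s.
3. the printer's long feed key is pressed down (value of joint feed above 0.0042 m), for 0.05 s.
At the end, for the whole second after the job is handed in: the rocker is over by more than 0.25 of 0.30 rad, every key is up again (within 1.5 mm), and every loose thing is within 30 mm of where it stood; on the way the keys went down by more than 4.2 of 6 mm (all of step 2 and value of joint each of feed, unit_key, mode_key, pause_key below 0.0015 m and distance of each of carton, tape_roll, box_knife, tumbler, label_roll, tape_gun, scanner from where it was at the start of the episode below 0.03 m); the robot touches nothing.
It fails at once if the tare key is pressed after the rocker has been switched on (value of joint tare above 0.003 m and value of joint rocker above 0.17 rad).
It fails at once if the feed key is pressed before the rocker has been switched on (value of joint feed above 0.003 m and value of joint rocker below 0.17 rad).
It fails at once if a key that is to be left alone is pressed (value of joint any of unit_key, mode_key, pause_key above 0.003 m).
It fails at once if a loose thing is lifted, carried or pushed more than 30 mm (distance of any of carton, tape_roll, box_knife, tumbler, label_roll, tape_gun, scanner from where it was at the start of the episode above 0.03 m).
It also fails if it takes over 53 s, if anything falls off the work surface, if the arm or the gripper's body presses on something with over 40 N, if the wrist force passes 120 N, or if a joint passes its speed limit or range.

ROBOT

A 6-joint arm with a two-finger parallel gripper is mounted at the origin on the work surface. World frame = base frame: x ahead of the robot, y to its left, z up, the work surface at z = 0. Lengths are in m, angles in degrees, forces in N, time in s.
With the tool pointing down it reaches from about 0.4 to 0.825 m from the base axis. Payload 7 kg.
Tool frame: the origin (TCP) lies midway between the tips of the shut fingers; the grasp point (between the pads) lies r.pinch_z behind it (r.pinch_z is the distance from the TCP to the grasp point, in m); z points along the fingers, y is the line along which they close (so a half turn about z gives the same grasp; the last joint's range is limited). The gripper opens to 88 mm and grips with 3 to 60 N. Pads are 19 mm wide; open, the fingers measure 130 mm over their backs; the gripper's body (78 mm by 193 mm) begins 47 mm behind the grasp point.
Start: joints at [89.444, 20.546, 0.682, 0, -70.136, -16.507], TCP at [0.198, 0.645, 0.227] pointing down, gripper open.
Joint ranges: [-176.03, 176.03], [-82.01, 121.73], [-58.28, 71.71], [-173.87, 95.51], [-174.79, -0.11], [-173.66, 173.66]. Speed limits (degrees/s): [136.94, 136.94, 172.46, 180, 180, 180].

INTERFACE

Orientations are given as [roll, pitch, yaw] about the fixed x, y, z axes, in that order (R = Rz(yaw) Ry(pitch) Rx(roll)).
In Python, from plant import r, optics, job gives the robot as it stands.
- The arm moves only by the shell command python3 -m crank 'ROWS' [FORCE]. ROWS is JSON, a list of rows, each an object with "xyz": the shift along the tool's x, y, z in units of 30 mm (1.0 is 30 mm), a list of three; "delta_rot": the turn, a rotation vector about the tool's x, y, z in degrees, a list of three; "claw": the closure, from 0 (fully open) to 1 (shut). A call has 1 to 20 rows; each row is the pose to reach, as a shift and turn from the pose commanded when the call began, along the tool's axes at that moment; what a row does not reach only later rows make up. A row lasts 1/8 s, in which the tool goes at most 62.5 mm and 10.7 degrees, less where a joint would pass 70% of its speed; a pose out of reach is approached as far as the arm can. A call with a gripper value outside its range is refused whole. The fingers move at their own pace and stop on an object; FORCE is the grip in N (left out, the last holds). Time passes only in rows, so rows that repeat a pose let the fingers close. It gives the time, the measured TCP pose, the force, the opening and the grip force at its end, in the units of the state.
- r.get_state(): the state, without advancing time (a new reading comes with each control period).
- optics.capture(name): name is "scene" or "side" or "wrist"; returns a dict with "img" (400x640x3 uint8, blue, green, red), "fovy" (degrees; the focal length in pixels is half the picture's height over the tangent of half this angle, whatever the lens; pixels are square), "cx", "cy" (the principal point, pixels), "dist" ([k1, k2, p1, p2, k3] as OpenCV has them; the pictures are not rectified), "eye" and "rotation" of the camera in the world; the wrist camera has in their place "hand_eye" (4x4, takes a point from camera to tool coordinates, whose origin is the TCP and whose axes are the flange's). Camera axes: x right, y up, looking along -z (the intrinsics and any distortion apply to the point x, -y, -z); pixel columns grow to the right and rows downward; lengths in m; the calibration is good to about 2 mm. A picture is of the moment at which its call begins: read the wrist's pose just before it. There is no depth.
- job.close_job(): hands the job in; it is judged then, once.
The state is a dict: "time_s": time; "joints": joint angles; "qd": joint speeds; "joint_torque": joint torques, N m; "tcp_pos": TCP position; "eef_rot": TCP orientation; "contact_force": force on the tool from outside, world axes, zero at the start; "moment": the same for the moment, N m; "gripper_width": finger opening in m; "gripper_force": force on a finger pad.
Only numpy, scipy, OpenCV 4.12 (cv2) and the standard library are available. Lean on these libraries where they do the work, as an engineer would, in place of code of your own. Each camera call takes 0.05 s, during which the arm holds its last target. There are 200 camera calls.

## Working session

There is one attempt and no reset: what is moved stays moved. The work goes in short steps, Python scripts to look and compute and a shell command to move; the robot and the scene stay as the last step left them, time stands still between calls to the robot, and variables do not carry over. Pictures are saved under pics/ and viewed, at most 10 in all, crops included, and the job is handed in when it is done.

```bash
ls; mkdir -p pics; python3 - <<'E'
from plant import r, optics, job
import cv2,numpy as np
s=r.get_state(); print(s['time_s'],s['tcp_pos'],s['eef_rot'],s['gripper_width'],r.pinch_z)
for n in("scene","side","wrist"):
    c=optics.capture(n); cv2.imwrite(f'pics/{n}0.png',c['img'])
    print(n,{k:np.round(v,4).tolist() for k,v in c.items() if k!='img'})
E
```

```text
pics
0.0 [0.19791094 0.6448413  0.22564551] [ 1.79909008e+02 -7.94678047e-03 -1.70674542e+01] 0.08807764677482004 0.0188
scene {'fovy': 44.0599, 'cx': 323.0085, 'cy': 192.1406, 'dist': [-0.0689, 0.0, 0.0, 0.0, 0.0], 'eye': [1.4544, -0.278, 1.0937], 'rotation': [45.5496, -0.0394, 74.7398]}
side {'fovy': 49.6558, 'cx': 323.9575, 'cy': 202.6712, 'dist': [0.0081, 0.0, 0.0, 0.0, 0.0], 'eye': [0.1026, -0.6348, 1.0256], 'rotation': [40.2159, 0.411, -34.9141]}
wrist {'fovy': 67.3241, 'cx': 317.9027, 'cy': 197.956, 'dist': [0.0031, 0.0, 0.0, 0.0, 0.0], 'hand_eye': [[0.0013, 0.9575, 0.2883, 0.0787], [1.0, -0.0012, -0.0006, 0.0001], [-0.0003, 0.2883, -0.9575, -0.1576], [0.0, 0.0, 0.0, 1.0]]}
```

View pics/scene0.png

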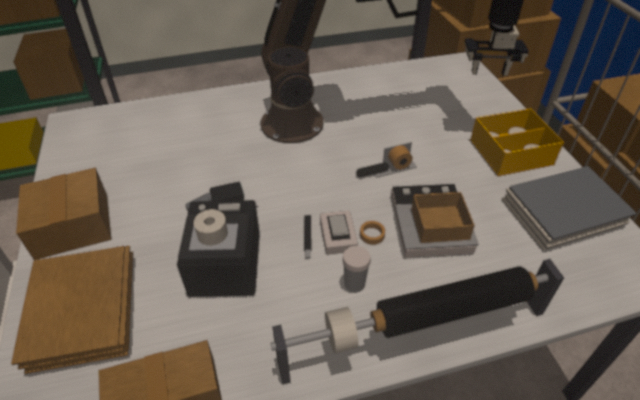

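View pics/side0.png

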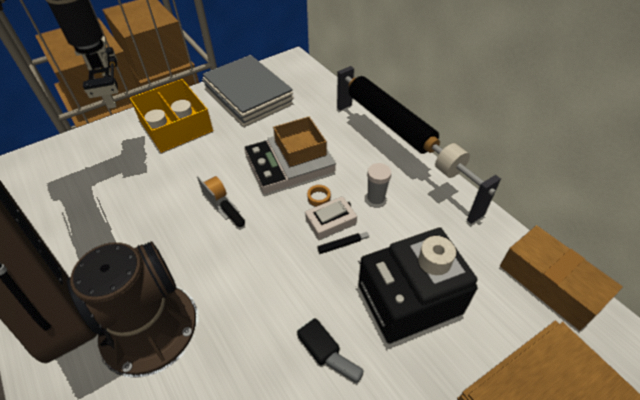

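The scene view shows the scale on the left, the switch box in the middle and the printer on the right. In the side view the scale keys are near (255,150), (262,161) and (268,173), the rocker is near (332,212), the feed key near (387,281) and the pause key near (400,298). I'll measure their contours next.

```bash
cat > h.py <<'E'
import numpy as np, cv2
from scipy.spatial.transform import Rotation as R
def ray(c,px,tcp=None,rot=None):
    f=200/np.tan(np.radians(c['fovy']/2))
    K=np.array([[f,0,c['cx']],[0,f,c['cy']],[0,0,1]])
    p=cv2.undistortPoints(np.array(px,float).reshape(-1,1,2),K,np.array(c['dist']))[:,0]
    d=np.c_[p[:,0],-p[:,1],-np.ones(len(p))]
    if 'eye' in c:
        M=R.from_euler('xyz',c['rotation'],degrees=True).as_matrix(); e=np.array(c['eye'])
    else:
        T=R.from_euler('xyz',rot,degrees=True).as_matrix(); H=np.array(c['hand_eye'])
        M=T@H[:3,:3]; e=np.array(tcp)+T@H[:3,3]
    return e,d@M.T
def plane(c,px,z,**k):
    e,d=ray(c,px,**k); return e+d*((z-e[2])/d[:,2])[:,None]
def blobs(img,lo,hi,box,amin,amax,smax=60):
    x0,y0,x1,y1=box; s=img[y0:y1,x0:x1]; hsv=cv2.cvtColor(s,cv2.COLOR_BGR2HSV)
    m=cv2.inRange(hsv,(0,0,lo),(180,smax,hi))
    n,l,st,ce=cv2.connectedComponentsWithStats(m,connectivity=4)
    return [(ce[i]+[x0,y0],st[i,4],l==i) for i in range(1,n) if amin<=st[i,4]<=amax]
E
python3 - <<'E'
from h import *; from plant import optics
c=optics.capture('side')
for nm,box,z in(('scale',(244,140,285,192),.054),('printer',(362,262,412,318),.153),('box',(300,190,365,240),.05)):
    for th in (90,130,160):
        for ce,a,m in blobs(c['img'],th,255,box,12,1500): print(nm,th,ce.round(1),a,plane(c,[ce],z)[0].round(4))
cv2.imwrite('pics/side_crop.png',np.hstack([cv2.resize(c['img'][140:240,240:370],None,fx=4,fy=4,interpolation=2),cv2.resize(c['img'][250:350,350:415],None,fx=4,fy=4,interpolation=2)]))
E
```

```text
scale 90 [262.2 169.7] 962 [0.486  0.2667 0.054 ]
scale 90 [255.8 149.1] 31 [0.5161 0.3618 0.054 ]
scale 90 [261.1 160.6] 37 [0.5035 0.3047 0.054 ]
scale 90 [267.1 173.2] 34 [0.4908 0.2444 0.054 ]
scale 130 [258.3 165.7] 641 [0.4847 0.2895 0.054 ]
scale 130 [255.6 148.9] 22 [0.5161 0.3632 0.054 ]
scale 130 [261.1 160.5] 23 [0.5038 0.3047 0.054 ]
scale 130 [267. 173.] 24 [0.4911 0.2453 0.054 ]
scale 160 [250.7 141.6] 69 [0.5201 0.4037 0.054 ]
scale 160 [249.1 178.1] 337 [0.4348 0.2582 0.054 ]
scale 160 [261.  160.5] 16 [0.5035 0.3051 0.054 ]
scale 160 [267.1 173.1] 15 [0.4912 0.245  0.054 ]
printer 90 [384.8 272.2] 197 [ 0.514  -0.2813  0.153 ]
printer 90 [399.4 298.2] 53 [ 0.4975 -0.3509  0.153 ]
printer 90 [365.3 309.8] 132 [ 0.4182 -0.3295  0.153 ]
printer 130 [384.8 272.2] 165 [ 0.5142 -0.2812  0.153 ]
printer 130 [399.4 298.1] 39 [ 0.4978 -0.3508  0.153 ]
printer 130 [364.2 311.8] 70 [ 0.4134 -0.3317  0.153 ]
printer 160 [384.9 272.1] 131 [ 0.5145 -0.2811  0.153 ]
printer 160 [399.4 297.9] 27 [ 0.498  -0.3505  0.153 ]
printer 160 [364. 312.] 63 [ 0.4128 -0.3318  0.153 ]
box 90 [318.3 195.3] 92 [0.5719 0.0792 0.05  ]
box 130 [318.3 195.3] 90 [0.5717 0.079  0.05  ]
box 160 [318.3 195.5] 83 [0.5713 0.0786 0.05  ]
```

View pics/side_crop.png

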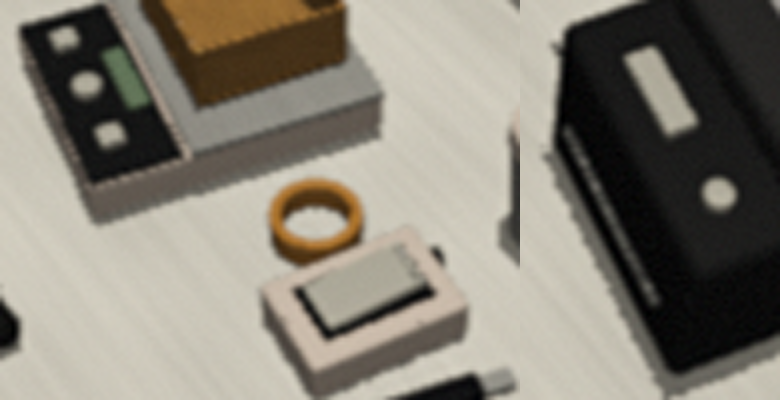

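The crop shows three scale keys in a row, the feed and pause keys, and the rocker (lighter quad with a rib at its right-hand end) on the box top. The key spacings come out at about 60 and 72 mm, as specified. Next I'll measure the box, carton and label roll, cross-check with the scene camera, and work out the first move.

```bash
cat >> h.py <<'E'
def rows(s,target,yaw):
    T=R.from_euler('xyz',s['eef_rot'],degrees=True); G=R.from_euler('xyz',[180,0,yaw],degrees=True)
    return (T.inv().apply(np.array(target)-s['tcp_pos'])/.03).round(3), (T.inv()*G).as_rotvec(degrees=True).round(2)
E
python3 - <<'E'
from h import *; from plant import optics,r
c=optics.capture('side')
q=lambda l:np.array(l)/4+[240,140]
b=plane(c,q([(262,292),(412,228),(468,305),(318,372)]),.038); print('boxtop',b.round(3).tolist(),b.mean(0).round(4),np.linalg.norm(np.diff(b,axis=0),axis=1))
d=(b[1]-b[0]+b[2]-b[3]); print('yaw',np.degrees(np.arctan2(d[1],d[0])))
k=plane(c,q([(300,292),(398,245),(435,290),(330,338)]),.052); print('rocker',k.round(3).tolist(),k.mean(0))
print('roll',plane(c,[(438,252)],.22))
print('carton top',plane(c,[(275,135),(302,166)],.11))
c=optics.capture('scene')
for nm,box,z in(('scale',(392,183,460,202),.054),('printer',(185,180,245,230),.153)):
    for th in (80,110,):
        for ce,a,m in blobs(c['img'],th,255,box,8,150): print(nm,th,ce.round(1),a,plane(c,[ce],z)[0].round(4))
s=r.get_state(); print(rows(s,[.5035,.305,.2],-12), rows(s,[.5035,.305,.075],-12))
E
```

```text
boxtop [[0.508, 0.053, 0.038], [0.635, 0.039, 0.038], [0.624, -0.044, 0.038], [0.5, -0.031, 0.038]] [0.5666 0.0043 0.038 ] [0.1275239  0.08390581 0.12413439]
yaw -6.125377574924398
rocker [[0.525, 0.027, 0.052], [0.609, 0.022, 0.052], [0.605, -0.028, 0.052], [0.518, -0.02, 0.052]] [5.64232765e-01 5.30311346e-04 5.20000000e-02]
roll [[ 0.61234559 -0.33658117  0.22      ]]
carton top [[0.57469796 0.32677052 0.11      ]
 [0.5688867  0.15943246 0.11      ]]
scale 80 [444.9 188.6] 41 [0.5144 0.3634 0.054 ]
scale 80 [406.  190.6] 41 [0.4914 0.2452 0.054 ]
scale 110 [445.1 188.9] 24 [0.5159 0.3632 0.054 ]
scale 110 [425.6 189.8] 25 [0.5038 0.304  0.054 ]
scale 110 [406.  190.5] 20 [0.4911 0.2454 0.054 ]
printer 110 [228.2 206.3] 105 [ 0.5154 -0.2811  0.153 ]
printer 110 [201.7 206.8] 20 [ 0.4987 -0.3496  0.153 ]
printer 110 [231.8 226.8] 49 [ 0.59   -0.2818  0.153 ]
(array([13.061,  7.85 ,  0.88 ]), array([ 0.03, -0.  , -5.07])) (array([13.061,  7.847,  5.047]), array([ 0.03, -0.  , -5.07]))
```

Both views agree to about 1 mm: tare (0.5037, 0.3045), feed (0.515, -0.281), rocker centre (0.566, 0.003) with yaw about -6°. I'll shut the gripper and hover over the tare key.

```bash
python3 -m crank '[{"xyz":[13.06,7.85,0.8],"delta_rot":[0,0,-5],"claw":1},{"xyz":[13.06,7.85,0.8],"delta_rot":[0,0,-5],"claw":1},{"xyz":[13.06,7.85,0.8],"delta_rot":[0,0,-5],"claw":1},{"xyz":[13.06,7.85,0.8],"delta_rot":[0,0,-5],"claw":1},{"xyz":[13.06,7.85,0.8],"delta_rot":[0,0,-5],"claw":1},{"xyz":[13.06,7.85,0.8],"delta_rot":[0,0,-5],"claw":1},{"xyz":[13.06,7.85,0.8],"delta_rot":[0,0,-5],"claw":1},{"xyz":[13.06,7.85,0.8],"delta_rot":[0,0,-5],"claw":1},{"xyz":[13.06,7.85,0.8],"delta_rot":[0,0,-5],"claw":1},{"xyz":[13.06,7.85,0.8],"delta_rot":[0,0,-5],"claw":1},{"xyz":[13.06,7.85,0.8],"delta_rot":[0,0,-5],"claw":1},{"xyz":[13.06,7.85,0.8],"delta_rot":[0,0,-5],"claw":1},{"xyz":[13.06,7.85,0.8],"delta_rot":[0,0,-5],"claw":1},{"xyz":[13.06,7.85,0.8],"delta_rot":[0,0,-5],"claw":1}]'
python3 - <<'E'
from h import *; from plant import optics,r
s=r.get_state(); c=optics.capture('wrist'); cv2.imwrite('pics/w1.png',c['img'])
print(s['tcp_pos'],s['eef_rot'],s['contact_force'],s['gripper_width'],rows(s,[.5037,.3045,.06],-12))
for ce,a,m in blobs(c['img'],120,255,(0,0,640,400),100,3000): print(ce.round(1),a,plane(c,[ce],.054,tcp=s['tcp_pos'],rot=s['eef_rot'])[0].round(4))
E
```

```text
time_s: 2.05
tcp_pos: [0.5034, 0.3054, 0.2026]
eef_rot: [-180.0, -0.0, -12.0]
contact_force: [-0.5, -1.4, 1.0]
gripper_width: 0.0006
gripper_force: 0.0
[0.50338295 0.30540435 0.20260903] [-1.79996496e+02 -3.19276214e-03 -1.20387198e+01] [-0.46111645 -1.40746354  1.01924104] 0.0005859464738293295 (array([0.016, 0.028, 4.754]), array([-0.  , -0.  , -0.04]))
[ 37.8 115.2] 1444 [0.6299 0.5591 0.054 ]
[484.6  60.8] 1565 [0.5888 0.1277 0.054 ]
[316.7 151.2] 770 [0.5389 0.2989 0.054 ]
[167.5 310.6] 1351 [0.3896 0.5135 0.054 ]
```

View pics/w1.png

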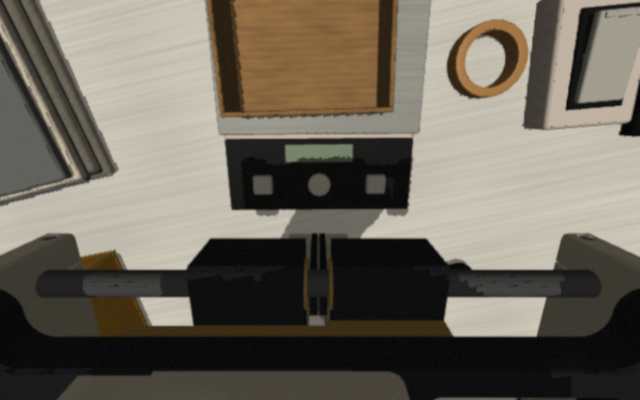

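The wrist view shows the tare key at (319,184), with the square keys at (262,184) and (376,184). I'll check this against the plane at 54 mm.

```bash
python3 - <<'E'
from h import *; from plant import optics,r
s=r.get_state(); c=optics.capture('wrist')
for ce,a,m in blobs(c['img'],75,255,(240,165,400,203),150,900): print(ce.round(1),a,plane(c,[ce],.054,tcp=s['tcp_pos'],rot=s['eef_rot'])[0].round(4))
E
python3 -m crank '[{"xyz":[0,0,1.5],"delta_rot":[0,0,0],"claw":1},{"xyz":[0,0.03,3],"delta_rot":[0,0,0],"claw":1},{"xyz":[0,0.03,4],"delta_rot":[0,0,0],"claw":1},{"xyz":[0,0.03,4.7],"delta_rot":[0,0,0],"claw":1},{"xyz":[0,0.03,4.7],"delta_rot":[0,0,0],"claw":1},{"xyz":[0,0.03,4.7],"delta_rot":[0,0,0],"claw":1}]'
```

```text
[318.7 184.5] 329 [0.5044 0.304  0.054 ]
[375.5 184. ] 286 [0.4925 0.2455 0.054 ]
[262.  184.9] 284 [0.5163 0.3623 0.054 ]
time_s: 2.9
tcp_pos: [0.5039, 0.3047, 0.0625]
eef_rot: [-180.0, -0.0, -12.0]
contact_force: [0.3, -0.3, -0.0]
gripper_width: 0.0003
gripper_force: 0.0
```

Confirmed. I'll press in stages.

```bash
python3 -m crank '[{"xyz":[0,0,0.2],"delta_rot":[0,0,0],"claw":1},{"xyz":[0,0,0.35],"delta_rot":[0,0,0],"claw":1},{"xyz":[0,0,0.45],"delta_rot":[0,0,0],"claw":1},{"xyz":[0,0,0.48],"delta_rot":[0,0,0],"claw":1},{"xyz":[0,0,0.48],"delta_rot":[0,0,0],"claw":1},{"xyz":[0,0,0.48],"delta_rot":[0,0,0],"claw":1}]'
```

```text
time_s: 3.65
tcp_pos: [0.5038, 0.3048, 0.0482]
eef_rot: [-179.9, -0.1, -12.0]
contact_force: [-2.1, -0.1, 8.8]
gripper_width: 0.0006
gripper_force: 4.3
```

8.8 N is above the 4 N spring, so the key is at its stop. Next is up, then hover near the rocker.

```bash
python3 -m crank '[{"xyz":[0,0,-1.5],"delta_rot":[0,0,0],"claw":1},{"xyz":[0,0,-3.5],"delta_rot":[0,0,0],"claw":1},{"xyz":[0,0,-5],"delta_rot":[0,0,0],"claw":1},{"xyz":[1.2,3.2,-5],"delta_rot":[0,0,-2],"claw":1},{"xyz":[3.6,9.6,-5],"delta_rot":[0,0,-6],"claw":1},{"xyz":[3.6,9.6,-5],"delta_rot":[0,0,-6],"claw":1},{"xyz":[3.6,9.6,-5],"delta_rot":[0,0,-6],"claw":1},{"xyz":[3.6,9.6,-5],"delta_rot":[0,0,-6],"claw":1},{"xyz":[3.6,9.6,-5],"delta_rot":[0,0,-6],"claw":1},{"xyz":[3.6,9.6,-5],"delta_rot":[0,0,-6],"claw":1},{"xyz":[3.6,9.6,-5],"delta_rot":[0,0,-6],"claw":1},{"xyz":[3.6,9.6,-5],"delta_rot":[0,0,-6],"claw":1}]'
python3 - <<'E'
from h import *; from plant import optics,r
s=r.get_state(); c=optics.capture('wrist'); cv2.imwrite('pics/w2.png',c['img'])
print(s['tcp_pos'],s['eef_rot'])
E
```

```text
time_s: 5.15
tcp_pos: [0.5487, 0.0012, 0.1971]
eef_rot: [-180.0, 0.0, -6.0]
contact_force: [-0.3, 0.3, -0.6]
gripper_width: 0.0004
gripper_force: 0.0
[0.54871158 0.00118899 0.19713385] [-1.79997627e+02  3.95999902e-03 -5.96379015e+00]
```

View pics/w2.png

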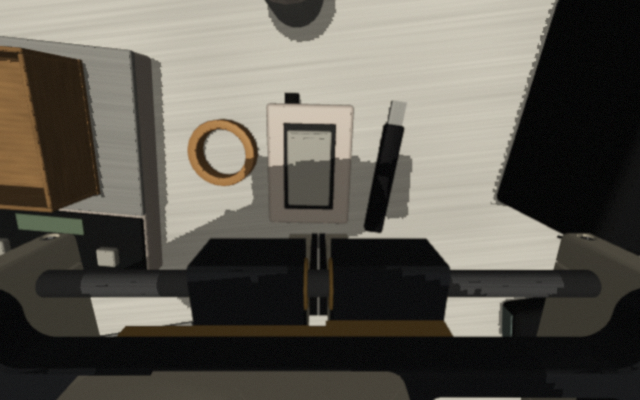

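The wrist view shows the box top at (267,104), (353,105), (349,222) and (270,221), and the rocker at (288..333, 131..206) with the rib at its far end, by row 131. I'll convert these corners.

```bash
python3 - <<'E'
from h import *; from plant import optics,r
s=r.get_state(); c=optics.capture('wrist'); k=dict(tcp=s['tcp_pos'],rot=s['eef_rot'])
b=plane(c,[(267,104),(353,105),(349,222),(270,221)],.038,**k); print(b.round(4).tolist(),b.mean(0))
d=b[0]-b[3]+b[1]-b[2]; print(np.degrees(np.arctan2(d[1],d[0])),np.linalg.norm(np.diff(b,axis=0),axis=1))
f=plane(c,[(288,131),(333,131)],.058,**k);n=plane(c,[(287,206),(331,206)],.046,**k)
print(f.round(4),n.round(4),(f.mean(0)+n.mean(0))/2)
for y in(-6,-5): print(rows(s,[.595,.001,.07],y))
E
```

```text
[[0.6355, 0.0433, 0.038], [0.6257, -0.0427, 0.038], [0.5002, -0.0295, 0.038], [0.5106, 0.059, 0.038]] [0.56800325 0.00749122 0.038     ]
-6.585993621797089 [0.08657719 0.12612567 0.08911075]
[[ 0.6082  0.0237  0.058 ]
 [ 0.6038 -0.0196  0.058 ]] [[ 0.5288  0.0364  0.046 ]
 [ 0.5239 -0.0109  0.046 ]] [0.56619406 0.00738095 0.052     ]
(array([ 1.534, -0.157,  4.239]), array([-0.  ,  0.  ,  0.03]))
(array([ 1.534, -0.157,  4.239]), array([-0.  ,  0.  , -0.97]))
```

```bash
python3 -m crank '[{"xyz":[1.5,-0.22,0],"delta_rot":[0,0,0],"claw":1},{"xyz":[1.5,-0.22,1.5],"delta_rot":[0,0,0],"claw":1},{"xyz":[1.5,-0.22,3],"delta_rot":[0,0,0],"claw":1},{"xyz":[1.5,-0.22,4.2],"delta_rot":[0,0,0],"claw":1},{"xyz":[1.5,-0.22,4.55],"delta_rot":[0,0,0],"claw":1},{"xyz":[1.5,-0.22,4.75],"delta_rot":[0,0,0],"claw":1},{"xyz":[1.5,-0.22,4.9],"delta_rot":[0,0,0],"claw":1},{"xyz":[1.5,-0.22,4.95],"delta_rot":[0,0,0],"claw":1},{"xyz":[1.5,-0.22,4.95],"delta_rot":[0,0,0],"claw":1},{"xyz":[1.5,-0.22,4.95],"delta_rot":[0,0,0],"claw":1}]'
```

```text
time_s: 6.5
tcp_pos: [0.5951, 0.0021, 0.0495]
eef_rot: [-180.0, -0.1, -6.1]
contact_force: [1.5, -0.5, 1.7]
gripper_width: 0.0003
gripper_force: 0.9
```

Still moving at only friction force, so I'll push on towards the stop.

```bash
python3 -m crank '[{"xyz":[0,0,0.03],"delta_rot":[0,0,0],"claw":1},{"xyz":[0,0,0.06],"delta_rot":[0,0,0],"claw":1},{"xyz":[0,0,0.06],"delta_rot":[0,0,0],"claw":1},{"xyz":[0,0,0.06],"delta_rot":[0,0,0],"claw":1}]'
```

```text
time_s: 7.0
tcp_pos: [0.5953, 0.0021, 0.0486]
eef_rot: [-180.0, -0.1, -6.0]
contact_force: [-1.3, 1.2, 12.1]
gripper_width: 0.0006
gripper_force: 6.2
```

12 N, so the rocker is against its stop. Next is up and hover over the printer's feed key.

```bash
python3 -m crank '[{"xyz":[0,0,-1.5],"delta_rot":[0,0,0],"claw":1},{"xyz":[0,0,-3.5],"delta_rot":[0,0,0],"claw":1},{"xyz":[0,0,-5.5],"delta_rot":[0,0,0],"claw":1},{"xyz":[0,0,-7.2],"delta_rot":[0,0,0],"claw":1},{"xyz":[-1,3,-8],"delta_rot":[0,0,2],"claw":1},{"xyz":[-2.8,9.8,-8],"delta_rot":[0,0,7.3],"claw":1},{"xyz":[-2.8,9.8,-8],"delta_rot":[0,0,7.3],"claw":1},{"xyz":[-2.8,9.8,-8],"delta_rot":[0,0,7.3],"claw":1},{"xyz":[-2.8,9.8,-8],"delta_rot":[0,0,7.3],"claw":1},{"xyz":[-2.8,9.8,-8],"delta_rot":[0,0,7.3],"claw":1},{"xyz":[-2.8,9.8,-8],"delta_rot":[0,0,7.3],"claw":1},{"xyz":[-2.8,9.8,-8],"delta_rot":[0,0,7.3],"claw":1},{"xyz":[-2.8,9.8,-8],"delta_rot":[0,0,7.3],"claw":1}]'
python3 - <<'E'
from h import *; from plant import optics,r
s=r.get_state(); c=optics.capture('wrist'); k=dict(tcp=s['tcp_pos'],rot=s['eef_rot'])
print(s['tcp_pos'],s['eef_rot'],rows(s,[.515,-.281,.163],-13.3))
for ce,a,m in blobs(c['img'],90,255,(200,80,460,232),150,3000): print(ce.round(1),a,plane(c,[ce],.153,**k)[0].round(4))
d=optics.capture('side')['img'];
cv2.imwrite('pics/w3.png',np.vstack([c['img'][:235],cv2.resize(d[180:250,290:450],(640,280),interpolation=2)]))
E
```

```text
time_s: 8.62
tcp_pos: [0.48, -0.2806, 0.2867]
eef_rot: [-180.0, 0.0, -13.3]
contact_force: [-0.2, -0.2, -0.5]
gripper_width: 0.0004
gripper_force: 0.0
[ 0.48003785 -0.28058896  0.28674718] [-1.79995545e+02  1.77358210e-02 -1.32644295e+01] (array([ 1.139, -0.254,  4.125]), array([-0.  ,  0.02,  0.04]))
[309.2 154.2] 1096 [ 0.5162 -0.2807  0.153 ]
[383.5 155.5] 268 [ 0.4985 -0.3507  0.153 ]
```

View pics/w3.png

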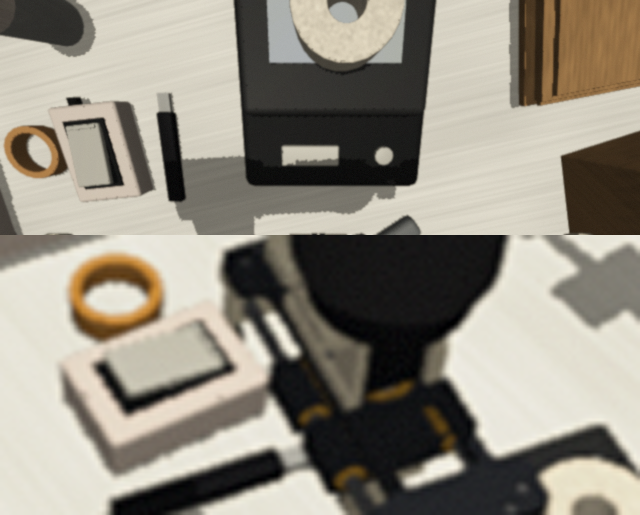

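The feed key is at (309,154), which gives (0.516, -0.281), in agreement with the other views. The rocker now shows its dark gap at the near end, so it has tipped over to on. The label roll lies well behind the key. Going down on the feed key.

```bash
python3 -m crank '[{"xyz":[1.13,-0.25,0],"delta_rot":[0,0,0],"claw":1},{"xyz":[1.13,-0.25,1.5],"delta_rot":[0,0,0],"claw":1},{"xyz":[1.13,-0.25,3],"delta_rot":[0,0,0],"claw":1},{"xyz":[1.13,-0.25,4.1],"delta_rot":[0,0,0],"claw":1},{"xyz":[1.13,-0.25,4.35],"delta_rot":[0,0,0],"claw":1},{"xyz":[1.13,-0.25,4.55],"delta_rot":[0,0,0],"claw":1},{"xyz":[1.13,-0.25,4.64],"delta_rot":[0,0,0],"claw":1},{"xyz":[1.13,-0.25,4.64],"delta_rot":[0,0,0],"claw":1},{"xyz":[1.13,-0.25,4.64],"delta_rot":[0,0,0],"claw":1}]'
```

```text
time_s: 9.85
tcp_pos: [0.515, -0.2822, 0.1487]
eef_rot: [-180.0, -0.1, -13.4]
contact_force: [0.5, 1.2, 3.4]
gripper_width: 0.0004
gripper_force: 1.6
```

```bash
python3 -m crank '[{"xyz":[0,0,0.04],"delta_rot":[0,0,0],"claw":1},{"xyz":[0,0,0.07],"delta_rot":[0,0,0],"claw":1},{"xyz":[0,0,0.07],"delta_rot":[0,0,0],"claw":1},{"xyz":[0,0,0.07],"delta_rot":[0,0,0],"claw":1}]'
```

```text
time_s: 10.35
tcp_pos: [0.515, -0.2822, 0.1471]
eef_rot: [180.0, -0.1, -13.3]
contact_force: [-2.6, 4.0, 11.6]
gripper_width: 0.0002
gripper_force: 6.0
```

11.6 N, so the feed key is fully down. Lift off and check.

```bash
python3 -m crank '[{"xyz":[0,0,-0.5],"delta_rot":[0,0,0],"claw":1},{"xyz":[0,0,-2],"delta_rot":[0,0,0],"claw":1},{"xyz":[0,0,-4],"delta_rot":[0,0,0],"claw":1},{"xyz":[-1.5,0,-5],"delta_rot":[0,0,0],"claw":1},{"xyz":[-1.5,0,-5],"delta_rot":[0,0,0],"claw":1},{"xyz":[-1.5,0,-5],"delta_rot":[0,0,0],"claw":1},{"xyz":[-1.5,0,-5],"delta_rot":[0,0,0],"claw":1},{"xyz":[-1.5,0,-5],"delta_rot":[0,0,0],"claw":1}]'
python3 - <<'E'
from plant import optics; import cv2
cv2.imwrite('pics/end.png',optics.capture('scene')['img'])
E
```

```text
time_s: 11.35
tcp_pos: [0.4707, -0.2717, 0.2944]
eef_rot: [180.0, 0.1, -13.4]
contact_force: [0.6, -0.5, 0.3]
gripper_width: 0.0004
gripper_force: 0.0
```

View pics/end.png

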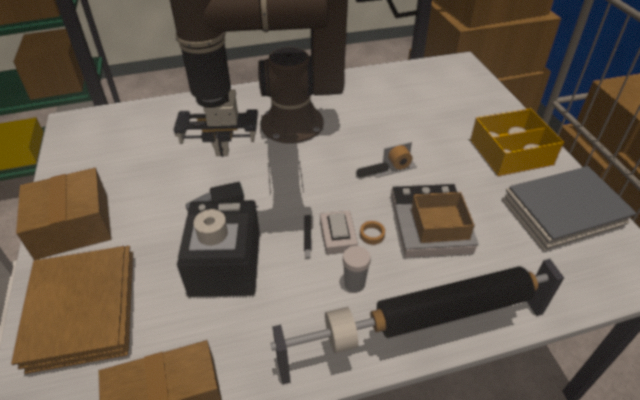

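Everything stands where it was: carton (442,217), tape roll (372,232), tumbler (356,268), label roll (210,227). The gripper is clear above the table at (220,135). Handing in.

```bash
python3 -c "
from plant import job
print(job.close_job())"
```

```text
the job is handed in; nothing more can be done
None
```

I pressed and released the tare key, switched the rocker fully on, then pressed and released the feed key; nothing else on the bench appears to have moved, and the job is handed in at about 11.5 s (no verdict was returned).

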